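# Lock the sprung clamp bar of a laboratory shaker

### The arm

A 7-joint arm with a two-finger parallel gripper is mounted at the origin on the work surface. World frame = base frame: x ahead of the robot, y to its left, z up, the work surface at z = 0. Lengths are in m, angles in rad, forces in N, time in s.
With the tool pointing down it reaches from about 0.425 to 0.95 m from the base axis. Payload 16.7 kg.
Tool frame: the origin (TCP) lies at the very end of the fingers, on their centre line; the grasp point (between the pads) lies 19 mm behind it; x points along the fingers, y is the direction in which the jaws open and shut, and the axes are right-handed (so a half turn about x gives the same grasp; the last joint's range is limited). The gripper opens to 94 mm and grips with 3 to 60 N. Pads are 16 mm wide; open, the fingers measure 119 mm over their backs; the gripper's body (75 mm by 177 mm) begins 78 mm behind the grasp point.
Start: joints at [1.02, 0.426, 0.074, 1.606, -0.034, 1.111, -0.067], TCP at [0.264, -0.621, 0.205] pointing down, gripper open.
Joint ranges: [-2.85, 2.85], [-0.5, 2.14], [-1.23, 1.37], [0.21, 2.46], [-1.02, 4.16], [0.16, 2.05], [-2.73, 2.73]. Speed limits (rad/s): [1.89, 1.89, 2.39, 2.39, 3.01, 3.01, 3.01].

### API

Orientations are given as [roll, pitch, yaw] about the fixed x, y, z axes, in that order (R = Rz(yaw) Ry(pitch) Rx(roll)).
In Python, from plant import sensors, capture, get_calibration, arm gives the robot as it stands.
- The arm moves only by the tool send_rows, never from a script. Its arguments are lists of equal length, an entry for each row: "gripper": the opening, from 0 (shut) to 1 (fully open); "xyz": the shift along the tool's x, y, z in m, a list of three; "twist": the turn, a rotation vector about the tool's x, y, z in rad, a list of three. In form: {"gripper": [gripper, ...], "xyz": [[tx, ty, tz], ...], "twist": [[ax, ay, az], ...]}. A call has 1 to 12 rows; each row shifts and turns the pose as measured when the row begins, along the tool's axes as they then stand; what a row does not reach is not made up. A row lasts 1/8 s, in which the tool goes at most 62.5 mm and 10.7 degrees, less where a joint would pass 70% of its speed; a pose out of reach is approached as far as the arm can. A call with a gripper value outside its range is refused whole. The fingers move at their own pace and stop on an object; "force" is the grip in N (left out, the last holds). Time passes only in rows, so rows that do not move let the fingers close. It gives the time, the measured TCP pose, the force and the opening at its end, in the units of the state.
- sensors.state(): the state, without advancing time (a new reading comes with each control period).
- capture(name): name is "scene" or "top" or "wrist"; returns the picture (420x560x3 uint8, blue, green, red); there is no depth.
- get_calibration(name): a dict with "fov_y" (degrees; the focal length in pixels is half the picture's height over the tangent of half this angle, whatever the lens; pixels are square), "cx", "cy" (the principal point, pixels), "view" (4x4, takes a point from world to camera coordinates); the wrist camera has in their place "tool_from_camera" (4x4, takes a point from camera to tool coordinates, whose origin is the TCP and whose axes are the tool frame's). Camera axes: x right, y up, looking along -z (the intrinsics and any distortion apply to the point x, -y, -z); pixel columns grow to the right and rows downward; lengths in m; the calibration is good to about 2 mm. A picture is of the moment at which its call begins: read the wrist's pose just before it. get_calibration takes no time and is no camera call.
- arm.hand_in(): hands the job in, once; it reports no verdict.
The state is a dict: "time": time; "joint_positions": joint angles; "joint_vel": joint speeds; "tau": joint torques, N m; "ee_pos": TCP position; "tcp_rot": TCP orientation; "wrist_force": force on the tool from outside, world axes, zero at the start; "ft_torque": the same for the moment, N m; "grip_width": opening from 0.0 (shut) to 1.0 (fully open).
Only numpy, scipy, OpenCV 4.12 (cv2) and the standard library are available. Lean on these libraries where they do the work, as an engineer would, in place of code of your own. Each camera call takes 0.05 s, during which the arm holds its last target.

### The job

Get the shaker ready to run: swing its sprung clamp bar round over the plate stack to the square aluminium boss, and fasten it there with the red quarter-turn stud on its end - line the key up with the boss's slot, push it right in, turn it a quarter turn and let it spring up into its locking groove. Let go, with the bar staying locked, and leave the plate stack, the vial and the tip rack where they stand.

Things in the scene. Friction and masses are not known exactly. Their poses are not given: they have to be found in the camera images.
- shaker: fixed white laboratory shaker, 300 x 300 mm, black rubber deck 30 mm above the table; origin at the centre of its underside on the table, z up. Its place and yaw vary. In its frame the bar's pivot is at x = +100, y = 0 mm and the boss at x = -38.6, y = -80 mm
- pivot (a point): on the bar's vertical pivot axis, at mid-thickness of the bar (85 mm above the table)
- bar (a joint): angle of the sprung clamp bar (flat steel, 26 x 6 mm, underside 82 mm above the table) about the pivot, rad: 0 at its rest stop, pointing 150 deg anticlockwise from the shaker's +x; grows anticlockwise from above, to 1.35. At 1.047 the stud, 160 mm from the pivot axis, is over the boss. A spring drives it back to 0 (2.3 N at the stud at rest, 5.2 N at the boss) if let go unlocked
- stud (a joint): how far the stud is pushed down into the bar, m: 0 raised (its spring holds it up, 3 N), at most 0.0155 (about 9 N). 0.002: key resting on top of the boss, not in the slot; 0.013 or more: key clear below the groove walls, free to be turned; about 0.010 with the key a quarter turn round: sprung up into the locking groove, locked
- wing_grip (a point): middle of the red wing grip of the stud, an upright bar 44 mm long (its x axis), 10 mm thick (y), 26 mm high (z), raised 119 mm above the table; 18 mm of free height below it to the bar. The stud goes down and turns freely either way (slight friction) about the vertical axis through this point, on the bar's end. Its key, a brass crossbar 24 x 6.5 x 4 mm under the bar, lies parallel to the wing
- boss_mouth (a point): centre of the boss's top face, 75 mm above the table; axes are the shaker's, NOT the slot's. Boss: 46 mm square aluminium block on the deck, dark slot 27 x 10 mm through its 4 mm top. It is set differently each time: the slot (two short black lines at its ends) lies up to 34 deg either way from the shaker's x axis. See it, or press lightly and turn till the key drops in (within 8 deg)
- groove (a point): in the boss, 7 mm below boss_mouth: underside of a second, 3 mm layer. It has a cross groove 10.5 mm wide at right angles to the slot: pushed in past it, turned 90 deg either way and released, the key springs up 3 mm into the groove and can turn no more. Let go part-turned it stays in, but not locked, and can be grasped again
- plates: loose round stack of three culture plates, 90 mm diameter, 39 mm high, standing on the shaker deck below the bar; origin at the centre of its underside
- vial: loose glass vial with a red cap, 34 mm diameter, 65 mm high, on the table to the right of the shaker; origin at the centre of its underside
- tiprack: loose blue box of yellow pipette tips, 120 x 85 mm, 53 mm high, on the table to the left of the shaker; origin at the centre of its underside

How it is judged:
On the way, in this order (a step that is already met when the one before it is completed fails the run):
1. the bar has been swung against its spring until the stud is over the boss (value of joint bar between 1 and 1.095 rad), for 0.1 s.
2. the stud is pushed right in through the slot (all of step 1 and value of joint stud above 0.0122 m), for 0.05 s.
At the end, for the whole second after the job is handed in: the bar stays by itself within 45 mrad (about 7 mm at the stud) of the boss, at rest, with the stud locked in the groove (pushed in 8.5 to 11.4 mm by itself); the plates, vial and tip rack are upright and within 20 mm of their starts (all of step 1 and value of joint stud between 0.0085 and 0.0114 m and velocity of joint bar between -0.05 and 0.05 rad/s and not (distance of plates from where it was at the start of the episode above 0.02 m or angle between plates's own z axis and vertical above 0.4 rad) and not (distance of vial from where it was at the start of the episode above 0.02 m or angle between vial's own z axis and vertical above 0.4 rad) and not (distance of tiprack from where it was at the start of the episode above 0.02 m or angle between tiprack's own z axis and vertical above 0.4 rad)); the robot touches nothing.
It fails at once if the plate stack is knocked over or moved more than 20 mm (distance of plates from where it was at the start of the episode above 0.02 m or angle between plates's own z axis and vertical above 0.4 rad).
It fails at once if the vial is knocked over or moved more than 20 mm (distance of vial from where it was at the start of the episode above 0.02 m or angle between vial's own z axis and vertical above 0.4 rad).
It fails at once if the tip rack is knocked over or moved more than 20 mm (distance of tiprack from where it was at the start of the episode above 0.02 m or angle between tiprack's own z axis and vertical above 0.4 rad).
It also fails if it takes over 51 s, if anything falls off the work surface, if the arm or the gripper's body presses on something with over 40 N, if the wrist force passes 120 N, or if a joint passes its speed limit or range.

## Working session

There is one attempt and no reset: what is moved stays moved. The work goes in short steps, Python scripts to look and compute and a tool call to move; the robot and the scene stay as the last step left them, time stands still between calls to the robot, and variables do not carry over. Pictures are saved under pics/ and viewed, and the job is handed in when it is done.

Besides the shell and the picture viewer there is one more tool, called by a JSON object that holds its "fn" and its "kwargs". send_rows: Moves the arm, as the interface text tells. Its arguments: {"type":"object","properties":{"gripper":{"type":"array"},"xyz":{"type":"array"},"twist":{"type":"array"},"force":{"type":"number"}},"required":["gripper","xyz","twist"]}

```bash
mkdir -p pics; ls
python3 - <<'E'
from plant import sensors, capture, get_calibration, arm
import cv2
print(sensors.state())
for n in ["scene","top","wrist"]:
    c=get_calibration(n); print(n,c)
    cv2.imwrite(f"pics/{n}0.png",capture(n))
E
```

```text
pics
{'time': 0.0, 'joint_positions': array([ 1.01950439,  0.42673506,  0.0738733 ,  1.60659607, -0.03413078,
        1.11078579, -0.06712231]), 'joint_vel': array([-0.00087417, -0.00088865, -0.00095227, -0.00171317,  0.00142848,
       -0.00070978,  0.00095206]), 'tau': array([-3.96778505e-04, -9.35817862e+01,  3.66602741e+00, -4.54198444e+01,
       -4.88959649e-02,  2.01595598e-02,  1.60850059e-04]), 'ee_pos': array([ 0.26377084, -0.62086227,  0.20477906]), 'tcp_rot': array([-1.51102137,  1.56953223,  2.03227549]), 'wrist_force': array([-0.4758658 ,  0.54895239,  0.19437547]), 'ft_torque': array([-0.00043568,  0.03650186,  0.02174226]), 'grip_width': 0.9997487132005535}
scene {'fov_y': 54.30545827899199, 'cx': 272.6319893208941, 'cy': 206.98039182925763, 'view': array([[ 0.80140578,  0.59778747,  0.01997284, -0.55557063],
       [-0.41643082,  0.53368313,  0.7360487 ,  0.16459058],
       [ 0.42934152, -0.59819099,  0.67663387, -1.15053753],
       [ 0.        ,  0.        ,  0.        ,  1.        ]])}
top {'fov_y': 50.588943138625126, 'cx': 276.7806212347323, 'cy': 214.44873593455418, 'view': array([[ 0.01184268, -0.99991933,  0.00459183,  0.06649819],
       [ 0.98495974,  0.0124569 ,  0.17233439, -0.62235316],
       [-0.17237768,  0.00248186,  0.9850278 , -0.85240243],
       [ 0.        ,  0.        ,  0.        ,  1.        ]])}
wrist {'fov_y': 70.74222503623763, 'cx': 281.3479564926004, 'cy': 212.33268472975192, 'tool_from_camera': array([[-1.19624985e-03,  2.75401581e-01, -9.61328528e-01,
        -1.78873187e-01],
       [ 9.99999251e-01,  5.78133784e-04, -1.07874672e-03,
        -5.71830302e-04],
       [ 2.58687948e-04, -9.61329098e-01, -2.75402066e-01,
        -8.09732777e-02],
       [ 0.00000000e+00,  0.00000000e+00,  0.00000000e+00,
         1.00000000e+00]])}
```

View pics/scene0.png

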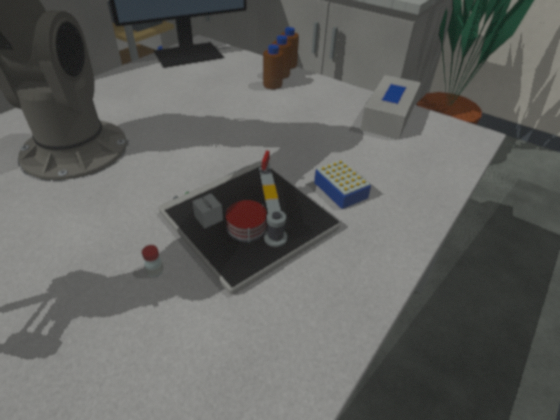

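View pics/top0.png

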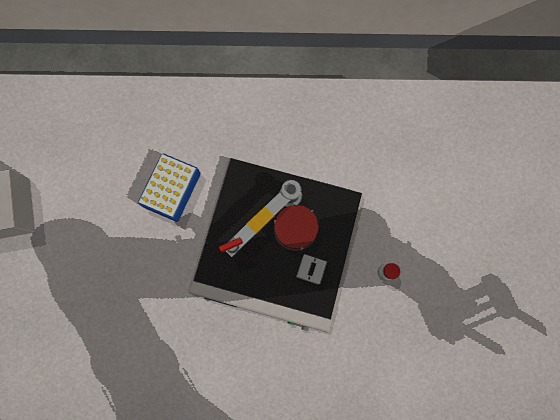

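View pics/wrist0.png

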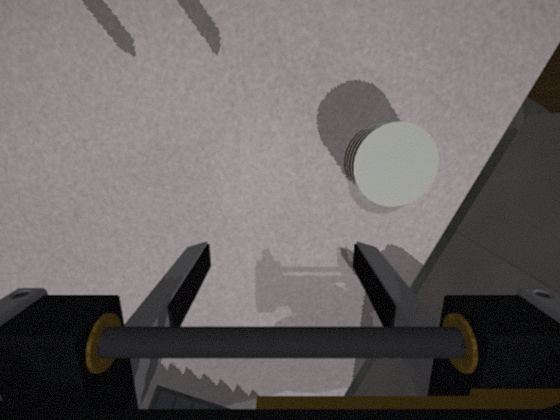

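The top view shows the tip rack at (170,187), pivot at (291,188), red wing at (231,244), plates at (296,228), boss with slot at (312,269) and vial at (391,271). I'll zoom in to measure these.

```bash
cat > h.py <<'E'
import numpy as np, cv2
from plant import sensors, capture, get_calibration, arm
from scipy.spatial.transform import Rotation as R
def toolT(s):
    T=np.eye(4);T[:3,:3]=R.from_euler('xyz',s['tcp_rot']).as_matrix();T[:3,3]=s['ee_pos'];return T
def cam(n,s=None):
    c=get_calibration(n);f=210/np.tan(np.radians(c['fov_y'])/2)
    M=np.linalg.inv(c['view']) if 'view' in c else toolT(s)@c['tool_from_camera']
    return f,c['cx'],c['cy'],M
def ray(n,u,v,z,s=None):
    f,cx,cy,M=cam(n,s);d=M[:3,:3]@np.array([(u-cx)/f,-(v-cy)/f,-1]);o=M[:3,3]
    return o+d*(z-o[2])/d[2]
def proj(n,p,s=None):
    f,cx,cy,M=cam(n,s);q=np.linalg.inv(M)@np.append(p,1);return np.array([cx+f*q[0]/-q[2],cy-f*q[1]/-q[2]])
E
python3 - <<'E'
from h import *
im=cv2.imread("pics/top0.png")
cv2.imwrite("pics/topz.png",cv2.resize(im[140:350,180:380],None,fx=2.85,fy=2.85,interpolation=cv2.INTER_CUBIC)) if 0 else cv2.imwrite("pics/topz.png",cv2.resize(im[145:345,180:380],(600,600),interpolation=cv2.INTER_CUBIC))
hsv=cv2.cvtColor(im,cv2.COLOR_BGR2HSV)
m=(((hsv[...,0]<8)|(hsv[...,0]>172))&(hsv[...,1]>150)&(hsv[...,2]>60)).astype(np.uint8)
n,l,st,ce=cv2.connectedComponentsWithStats(m)
for i in range(1,n):
    if st[i,4]>20: print(st[i],ce[i],cv2.minAreaRect(np.argwhere(l==i)[:,::-1].astype(np.float32)))
for nm,u,v,z in [("pivot",291,188,.085),("boss",312,269,.075),("wing",231,244,.13),("vial",391,271,.065)]:
    print(nm,ray("top",u,v,z))
for nm,uv in dict(a=(226,156),b=(362,192),c=(333,320),d=(194,284)).items(): print(nm,ray("top",*uv,.03))
E
```

```text
[ 275  205   44   43 1478] [296.00270636 226.15290934] ((296.5, 226.0), (42.0, 43.0), 90.0)
[219 238  23  14 149] [230.12751678 244.55033557] ((230.28692626953125, 244.65576171875), (6.584880828857422, 23.362009048461914), 66.37062072753906)
[384 263  16  16 198] [391.56060606 270.68686869] ((391.5, 270.5), (15.0, 15.0), 90.0)
pivot [0.6698159  0.04653688 0.085     ]
boss [0.51067843 0.00421102 0.075     ]
wing [0.55181066 0.15802716 0.13      ]
vial [ 0.50916102 -0.15248441  0.065     ]
a [0.75139567 0.18433044 0.03      ]
b [ 0.67613765 -0.1055704   0.03      ]
c [ 0.41156291 -0.04158501  0.03      ]
d [0.47975736 0.24091877 0.03      ]
```

View pics/topz.png

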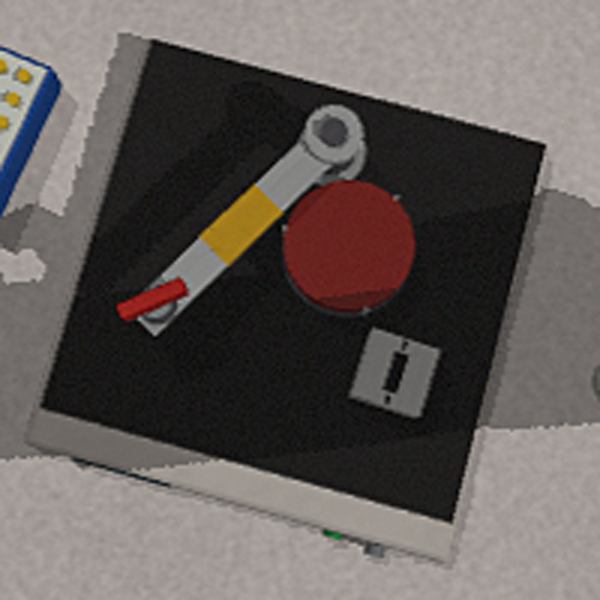

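```bash
cat >> h.py <<'E'
def info(s):
    T=toolT(s);print("t",round(s['time'],2),"tcp",T[:3,3].round(4),"toolx",T[:3,0].round(3),"y-yaw",np.degrees(np.arctan2(T[1,1],T[0,1])).round(2),"j",s['joint_positions'].round(2),"F",s['wrist_force'].round(1),"M",s['ft_torque'].round(2),"g",round(s['grip_width'],3));return T
def rel(s,p): 
    T=toolT(s); d=T[:3,:3].T@(np.array(p)-T[:3,3]); print("shift to",np.round(p,4),d.round(4)); return d
E
python3 - <<'E'
from h import *
s=sensors.state();T=info(s);print(T.round(3))
im=cv2.imread("pics/top0.png");
# least squares shaker pose via boss, wing, pivot-> two-view wing
import numpy as np
sc=cv2.imread("pics/scene0.png");hsv=cv2.cvtColor(sc,cv2.COLOR_BGR2HSV)
m=(((hsv[...,0]<8)|(hsv[...,0]>172))&(hsv[...,1]>130)&(hsv[...,2]>60)).astype(np.uint8)
n,l,st,ce=cv2.connectedComponentsWithStats(m)
for i in range(1,n):
    if st[i,4]>20: print(st[i],ce[i])
w=ray("top",230.13,244.55,.128)
print(w,proj("scene",w),proj("scene",ray("top",391.56,270.69,.065)))
wa,wb=ray("top",180+120/3,145+310/3,.13),ray("top",180+187/3,145+287/3,.13);print("wing yaw",np.degrees(np.arctan2(*(wb-wa)[[1,0]])))
a,b=ray("top",180+405/3,145+344/3,.075),ray("top",180+388/3,145+400/3,.075);print("slot",(a+b)/2,np.degrees(np.arctan2(*(a-b)[[1,0]])))
a,b=ray("top",180+395.5/3,145+352/3,.075),ray("top",180+396/3,145+372/3,.075);print(b)
cs=[ray("top",180+u/3,145+v/3,.075) for u,v in [(370,327),(441,346),(424,418),(349,398)]]
print("boss corners mean",np.mean(cs,0))
for i in range(4):
    d=cs[(i+1)%4]-cs[i];print(np.linalg.norm(d),np.degrees(np.arctan2(d[1],d[0])))
E
```

```text
t 0.15 tcp [ 0.2638 -0.621   0.205 ] toolx [-0.     0.001 -1.   ] y-yaw -66.98 j [ 1.02  0.43  0.07  1.61 -0.03  1.11 -0.07] F [0.  0.3 0.1] M [ 0.   -0.05  0.05] g 1.001
[[-0.     0.391 -0.92   0.264]
 [ 0.001 -0.92  -0.391 -0.621]
 [-1.    -0.001  0.     0.205]
 [ 0.     0.     0.     1.   ]]
[262 152   7  17  58] [264.93103448 159.84482759]
[226 200  40  28 861] [246.31358885 214.04413473]
[144 247  13  11 103] [149.63106796 251.54368932]
[0.5509835  0.15980332 0.128     ] [265.56760017 156.12233804] [150.40668146 249.08501897]
wing yaw -70.17539348154982
slot [0.51074823 0.00386574 0.075     ] -17.028207348210948
[0.51067843 0.00421102 0.075     ]
boss corners mean [0.51063092 0.0042093  0.075     ]
0.04782644144147037 -104.31232663627323
0.04790372825599804 166.2993082833114
0.050046011765389906 75.86467875022711
0.04808594929518302 -16.34784598952452
```

{"fn": "send_rows", "kwargs": {"gripper": [1,1,1,1,1,1,1,1,1,1,1,1], "xyz": [[-0.05,0,0],[0,-0.04,-0.038],[0,-0.04,-0.038],[0,-0.04,-0.038],[0,-0.04,-0.038],[0,-0.04,-0.038],[0,-0.04,-0.038],[0,-0.04,-0.038],[0,-0.04,-0.038],[0,-0.04,-0.038],[0,-0.04,-0.038],[0,-0.04,-0.038]], "twist": [[0,0,0],[0,0,0],[0,0,0],[0,0,0],[0,0,0],[0,0,0],[0,0,0],[0,0,0],[0,0,0],[0,0,0],[0,0,0],[0,0,0]]}}

```text
time: 1.65
ee_pos: [0.4803, -0.0379, 0.2555]
tcp_rot: [-0.981, 1.57, 2.556]
wrist_force: [1.6, -0.3, 0.0]
grip_width: 1.001
```

{"fn": "send_rows", "kwargs": {"gripper": [1,1,1,1,1,1,1,1,1], "xyz": [[0,0,0],[0,0,0],[0,0,0],[0,0,0],[0,0,0],[0,0,0],[0,0,0],[0,0,0],[0,0,0]], "twist": [[-0.17,0,0],[-0.17,0,0],[-0.17,0,0],[-0.17,0,0],[-0.17,0,0],[-0.17,0,0],[-0.17,0,0],[-0.17,0,0],[-0.17,0,0]]}}

```text
time: 2.78
ee_pos: [0.4801, -0.0326, 0.2543]
tcp_rot: [-2.44, 1.567, 2.681]
wrist_force: [-0.8, -0.2, 0.4]
grip_width: 1.0
```

Run:
```python
from h import *
s=sensors.state();T=info(s);rel(s,[.551,.159,.22])
```

```text
t 2.77 tcp [ 0.4801 -0.0326  0.2543] toolx [-0.003  0.002 -1.   ] y-yaw 23.43 j [ 0.39  0.09 -0.48  1.94  0.05  1.12  0.3 ] F [-0.8 -0.2  0.4] M [ 0.03 -0.15  0.05] g 1.0
shift to [0.551 0.159 0.22 ] [ 0.0344  0.1414 -0.1475]
```

{"fn": "send_rows", "kwargs": {"gripper": [1,1,1,1,1,1,1], "xyz": [[0,0.035,-0.037],[0,0.035,-0.037],[0,0.035,-0.037],[0,0.03,-0.031],[0.02,0.007,-0.007],[0.014,0,0],[0,0,0]], "twist": [[0,0,0],[0,0,0],[0,0,0],[0,0,0],[0,0,0],[0.06,0,0],[0,0,0]]}}

```text
time: 3.65
ee_pos: [0.5514, 0.164, 0.217]
tcp_rot: [-1.984, 1.565, 3.078]
wrist_force: [0.4, -0.9, 1.3]
grip_width: 1.0
```

Run:
```python
from h import *
s=sensors.state();T=info(s);rel(s,[.551,.159,.107])
cv2.imwrite("pics/w1.png",capture("wrist"))
print(proj("wrist",[.551,.159,.132],s),proj("wrist",[.5107,.0042,.075],s))
```

```text
t 3.65 tcp [0.5514 0.164  0.217 ] toolx [-0.006  0.    -1.   ] y-yaw 20.02 j [ 0.08  0.31 -0.59  1.79  0.19  1.11 -0.22] F [ 0.4 -0.9  1.3] M [-0.01 -0.18 -0.03] g 1.0
shift to [0.551 0.159 0.107] [ 0.11   -0.0015  0.0048]
[278.95604995 222.38234987] [206.8890494 308.7894572]
```

View pics/w1.png

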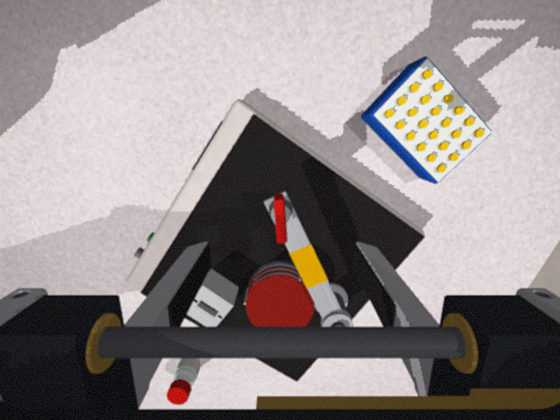

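The wrist view shows the red wing at about (280,217), midway between the fingers and nearly square to them. The boss is at (210,300) and the plates at (278,297).

Run:
```python
from h import *
s=sensors.state();im=cv2.imread("pics/w1.png")
hsv=cv2.cvtColor(im,cv2.COLOR_BGR2HSV)
m=(((hsv[...,0]<8)|(hsv[...,0]>172))&(hsv[...,1]>130)&(hsv[...,2]>60)).astype(np.uint8);m[255:]=0
p=np.argwhere(m)[:,::-1].astype(np.float32);r=cv2.minAreaRect(p);print(r)
bx=cv2.boxPoints(r);print(bx)
print("ctr",ray("wrist",*r[0],.125,s),ray("wrist",*r[0],.132,s))
top=p[p[:,1]<p[:,1].min()+6].mean(0);bot=p[p[:,1]>p[:,1].max()-6].mean(0);A,B=ray("wrist",*top,.13,s),ray("wrist",*bot,.13,s);print(top,bot,A,B,np.linalg.norm(A-B),np.degrees(np.arctan2(*(A-B)[[1,0]])))
# refine shaker: boss via wrist
g=im[260:340,175:245];cv2.imwrite("pics/w1z.png",cv2.resize(g,None,fx=8,fy=7,interpolation=cv2.INTER_CUBIC))
```

```text
((279.2886962890625, 218.48480224609375), (49.352745056152344, 11.247590065002441), 86.98721313476562)
[[272.3757  194.13812]
 [283.60776 193.54697]
 [286.2017  242.83148]
 [274.96964 243.42264]]
ctr [0.55104004 0.1604787  0.125     ] [0.55037079 0.1625362  0.132     ]
[278.43396 196.64151] [280.55173 240.31035] [0.54262417 0.18152229 0.13      ] [0.55920776 0.14167688 0.13      ] 0.04315868829031033 112.59699523619058
```

View pics/w1z.png

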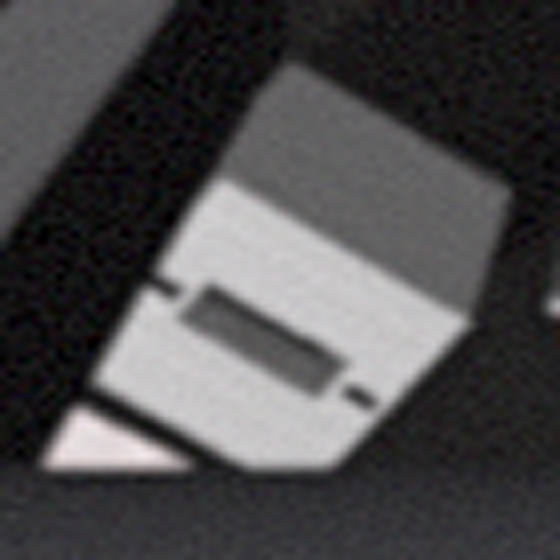

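Run:
```python
from h import *
s=sensors.state()
a,b=ray("wrist",195.6,301,.075,s),ray("wrist",220,316.6,.075,s);print(a,b,(a+b)/2,np.degrees(np.arctan2(*(b-a)[[1,0]])))
rel(s,[.551,.1605,.107])
```

```text
[0.49493661 0.00961093 0.075     ] [ 0.52978833 -0.00138989  0.075     ] [0.51236247 0.00411052 0.075     ] -17.5181076062603
shift to [0.551  0.1605 0.107 ] [ 0.1106 -0.0014  0.0033]
```

{"fn": "send_rows", "kwargs": {"gripper": [1,1,1,1,1], "xyz": [[0,-0.001,0.003],[0.04,0,0],[0.04,0,0],[0.028,0,0],[0,0,0]], "twist": [[-0.04,0,0],[0,0,0],[0,0,0],[0,0,0],[0,0,0]]}}

```text
time: 4.32
ee_pos: [0.5532, 0.1569, 0.1101]
tcp_rot: [-0.846, 1.57, -2.024]
wrist_force: [0.4, -0.0, -0.0]
grip_width: 1.0
```

Run:
```python
from h import *
s=sensors.state();T=info(s);rel(s,[.551,.1605,.107])
cv2.imwrite("pics/w2.png",capture("wrist"))
```

```text
t 4.33 tcp [0.5532 0.1569 0.1101] toolx [-0. -0. -1.] y-yaw 22.53 j [ 0.06  0.42 -0.56  1.89  0.28  0.9  -0.24] F [ 0.4 -0.  -0. ] M [-0.02 -0.13  0.01] g 1.0
shift to [0.551  0.1605 0.107 ] [ 0.0031 -0.0006 -0.0042]
```

View pics/w2.png

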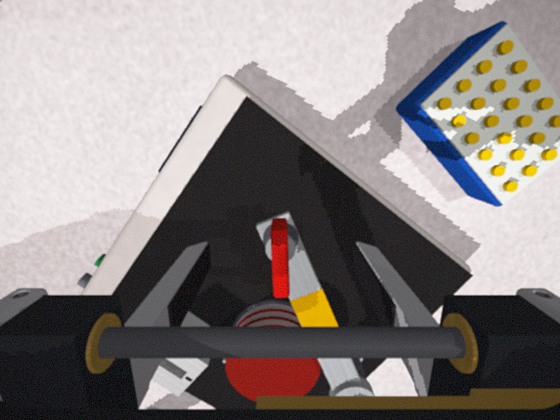

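{"fn": "send_rows", "kwargs": {"gripper": [1,1,0,0,0,0,0,0], "xyz": [[0.002,0,-0.004],[0,0,0],[0,0,0],[0,0,0],[0,0,0],[0,0,0],[0,0,0],[0,0,0]], "twist": [[0,0,0],[0,0,0],[0,0,0],[0,0,0],[0,0,0],[0,0,0],[0,0,0],[0,0,0]], "force": 35}}

```text
time: 5.38
ee_pos: [0.5545, 0.1615, 0.1135]
tcp_rot: [1.323, 1.564, 0.145]
wrist_force: [-0.9, -1.0, -0.7]
grip_width: 0.4
```

Run:
```python
from h import *
s=sensors.state();T=info(s)
cv2.imwrite("pics/w3.png",capture("wrist"))
```

```text
t 5.38 tcp [0.5545 0.1615 0.1135] toolx [ 0.007  0.001 -1.   ] y-yaw 22.52 j [ 0.05  0.42 -0.56  1.89  0.28  0.9  -0.25] F [-0.9 -1.  -0.7] M [ 0.03 -0.07 -0.01] g 0.4
```

View pics/w3.png

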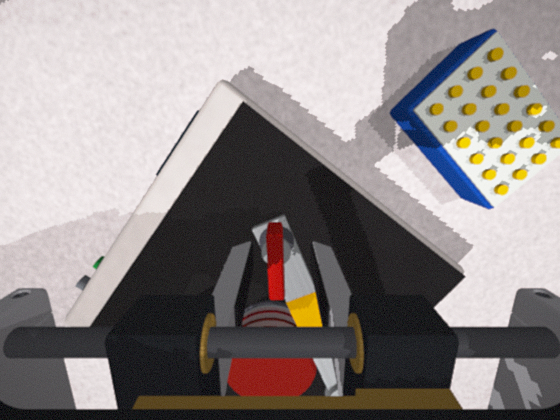

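{"fn": "send_rows", "kwargs": {"gripper": [0,0,0], "xyz": [[0,0,0],[0,0,0],[0,0,0]], "twist": [[0,0,0],[0,0,0],[0,0,0]]}}

```text
time: 5.8
ee_pos: [0.5519, 0.1607, 0.1126]
tcp_rot: [0.759, 1.568, -0.418]
wrist_force: [-8.4, -2.1, 4.0]
grip_width: 0.103
```

Run:
```python
from h import *
for i in range(3):
    s=sensors.state();T=info(s);print(s['joint_positions'].round(4))
    im=capture("wrist")
cv2.imwrite("pics/w4.png",im)
```

```text
t 5.8 tcp [0.5519 0.1607 0.1126] toolx [ 0.002 -0.001 -1.   ] y-yaw 22.53 j [ 0.05  0.42 -0.56  1.89  0.28  0.9  -0.25] F [-8.4 -2.1  4. ] M [-0.64  1.93 -0.02] g 0.103
[ 0.053   0.4199 -0.5603  1.8936  0.2816  0.9045 -0.2506]
t 5.85 tcp [0.5521 0.1608 0.1126] toolx [ 0.002 -0.001 -1.   ] y-yaw 22.53 j [ 0.05  0.42 -0.56  1.89  0.28  0.9  -0.25] F [-8.8 -2.   2.9] M [-0.62  2.29  0.01] g 0.101
[ 0.0529  0.4199 -0.5603  1.8935  0.2817  0.9044 -0.2507]
t 5.9 tcp [0.552  0.1607 0.1126] toolx [ 0.002 -0.001 -1.   ] y-yaw 22.53 j [ 0.05  0.42 -0.56  1.89  0.28  0.9  -0.25] F [-9.3 -2.5  3.6] M [-0.61  2.25  0.02] g 0.101
[ 0.053   0.4198 -0.5603  1.8936  0.2816  0.9044 -0.2507]
```

View pics/w4.png

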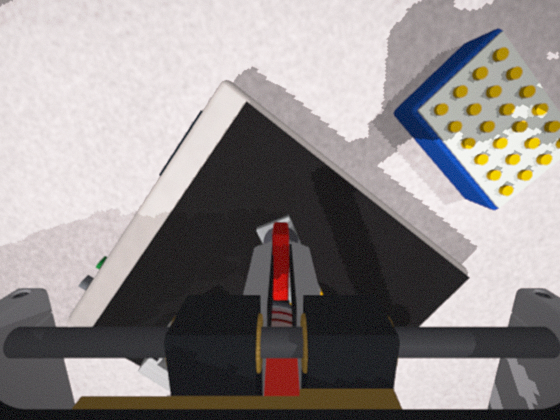

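The jaws are on the wing: opening 0.101, about 9.5 mm. Next is the arc of the swing.

```bash
cat >> h.py <<'E'
B=np.array([.5113,.0042]); yaw=np.radians(-15.2)
P=B-.16*np.array([np.cos(yaw+np.radians(210)),np.sin(yaw+np.radians(210))])
E
python3 - <<'E'
from h import *
s=sensors.state();T=toolT(s);p=T[:3,3];d=p[:2]-P
print(P,np.linalg.norm(d),np.degrees(np.arctan2(d[1],d[0])-yaw))
t0=np.arctan2(d[1],d[0]);t1=yaw+np.radians(210);r=np.linspace(np.linalg.norm(d),.16,13);th=np.linspace(t0,t1,13)
q=P+np.c_[r*np.cos(th),r*np.sin(th)]
print((np.c_[np.diff(q,axis=0),np.zeros(12)]@T[:3,:3]).round(4))
E
```

```text
[0.66599174 0.04507132] 0.1624005914497758 149.76972728697035
[[-0.     -0.0128  0.0061]
 [-0.     -0.0122  0.0072]
 [-0.     -0.0116  0.0082]
 [-0.     -0.0108  0.0092]
 [-0.     -0.0099  0.0101]
 [ 0.     -0.009   0.0109]
 [ 0.     -0.008   0.0116]
 [ 0.     -0.0069  0.0123]
 [ 0.     -0.0058  0.0128]
 [ 0.     -0.0047  0.0133]
 [ 0.     -0.0035  0.0136]
 [ 0.     -0.0023  0.0138]]
```

{"fn": "send_rows", "kwargs": {"gripper": [0,0,0,0,0,0], "xyz": [[0,-0.013,0.006],[0,-0.012,0.007],[0,-0.0115,0.008],[0,-0.011,0.009],[0,-0.01,0.01],[0,-0.009,0.011]], "twist": [[0,0,0],[0,0,0],[0,0,0],[0,0,0],[0,0,0],[0,0,0]]}}

```text
time: 6.7
ee_pos: [0.509, 0.085, 0.1135]
tcp_rot: [1.423, 1.564, 0.246]
wrist_force: [5.1, 4.1, -0.7]
grip_width: 0.107
```

```bash
cat > nxt.py <<'E'
from h import *
s=sensors.state();T=info(s);p=T[:3,3];d=p[:2]-P
t0=np.arctan2(d[1],d[0]);print("r",np.linalg.norm(d),"bar",t0-yaw-np.radians(150))
N=8;t1=yaw+np.radians(210);r=np.linspace(np.linalg.norm(d),.16,N+1);th=np.linspace(t0,t1,N+1)
q=P+np.c_[r*np.cos(th),r*np.sin(th)]
print((np.c_[np.diff(q,axis=0),np.zeros(N)]@T[:3,:3]).round(4))
E
python3 nxt.py; python3 -c "
from h import *
cv2.imwrite('pics/t5.png',cv2.resize(capture('top')[120:320,160:420],None,fx=3,fy=3))"
```

```text
t 6.7 tcp [0.509  0.085  0.1135] toolx [ 0.007  0.002 -1.   ] y-yaw 22.57 j [ 0.19  0.33 -0.57  2.02  0.23  0.85 -0.11] F [ 5.1  4.1 -0.7] M [ 0.84 -1.34  0.02] g 0.107
r 0.16197851340266062 bar 0.5395246586707128
[[-0.     -0.0057  0.0085]
 [-0.     -0.0051  0.0089]
 [-0.     -0.0046  0.0092]
 [-0.     -0.004   0.0094]
 [-0.     -0.0033  0.0096]
 [-0.     -0.0027  0.0098]
 [-0.     -0.0021  0.01  ]
 [ 0.     -0.0014  0.0101]]
```

View pics/t5.png

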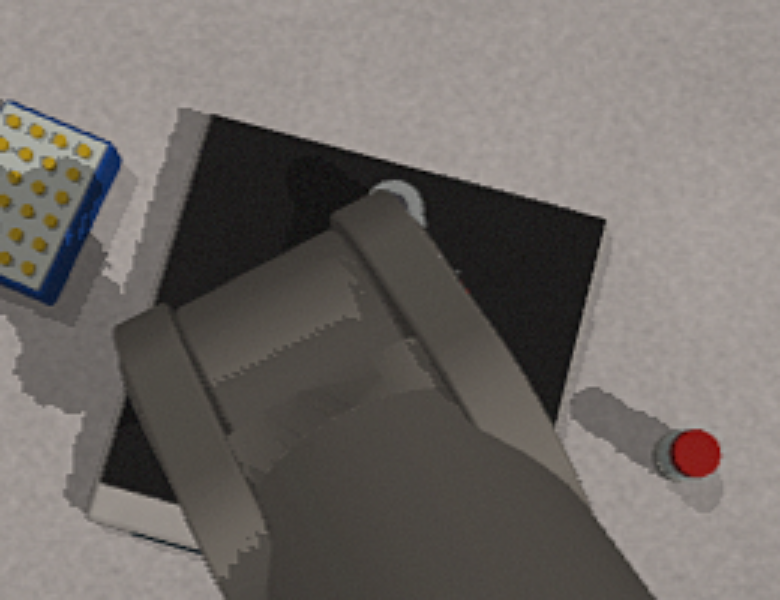

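{"fn": "send_rows", "kwargs": {"gripper": [0,0,0,0,0,0,0], "xyz": [[0,-0.006,0.0085],[0,-0.005,0.009],[0,-0.0045,0.009],[0,-0.004,0.0095],[0,-0.0035,0.0095],[0,-0.003,0.01],[0,-0.002,0.01]], "twist": [[0,0,0],[0,0,0],[0,0,0],[0,0,0],[0,0,0],[0,0,0],[0,0,0]]}}

```text
time: 7.62
ee_pos: [0.5088, 0.0108, 0.1135]
tcp_rot: [1.662, 1.562, 0.485]
wrist_force: [3.5, 6.9, 1.0]
grip_width: 0.103
```

```bash
python3 nxt.py; python3 -c "
from h import *
cv2.imwrite('pics/w6.png',capture('wrist'));cv2.imwrite('pics/s6.png',cv2.resize(capture('scene')[110:310,130:380],None,fx=3,fy=3))"
```

```text
t 7.62 tcp [0.5088 0.0108 0.1135] toolx [ 0.008  0.004 -1.   ] y-yaw 22.58 j [ 0.32  0.31 -0.54  2.04  0.21  0.84  0.05] F [3.5 6.9 1. ] M [ 1.53 -0.79  0.01] g 0.103
r 0.16091188049477945 bar -5.279360183280105
[[ 1.000e-04  2.670e-02  1.210e-01]
 [ 9.000e-04  1.047e-01  6.610e-02]
 [ 1.100e-03  1.205e-01 -2.800e-02]
 [ 7.000e-04  6.490e-02 -1.053e-01]
 [-2.000e-04 -2.920e-02 -1.201e-01]
 [-9.000e-04 -1.058e-01 -6.360e-02]
 [-1.100e-03 -1.196e-01  3.050e-02]
 [-7.000e-04 -6.240e-02  1.064e-01]]
```

View pics/w6.png

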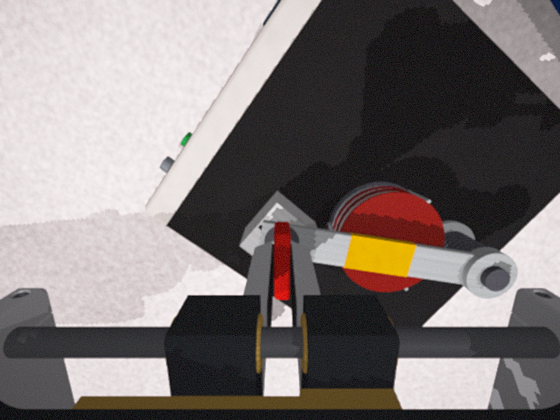

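View pics/s6.png

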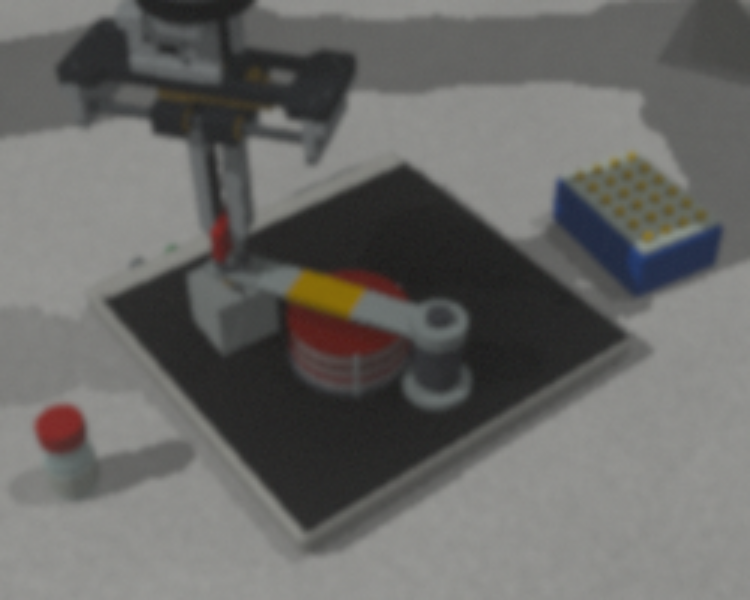

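The bar is now over the boss at about 1.00 rad, with the plates and vial where they were. Next I'll close the last 7 mm and turn the key to line up with the slot.

{"fn": "send_rows", "kwargs": {"gripper": [0,0,0,0,0,0,0], "xyz": [[0,-0.001,0.008],[0,0,0],[0,0,0],[0,0,0],[0,0,0],[0,0,0],[0,0,0]], "twist": [[0,0,0],[-0.176,0,0],[-0.176,0,0],[-0.176,0,0],[-0.176,0,0],[-0.176,0,0],[0,0,0]]}}

```text
time: 8.6
ee_pos: [0.5099, 0.0043, 0.1133]
tcp_rot: [1.248, 1.562, 0.981]
wrist_force: [1.8, 5.8, 2.3]
grip_width: 0.099
```

```bash
cat > chk.py <<'E'
from h import *
import sys
s=sensors.state();T=info(s);p=T[:3,3];d=p[:2]-P
print("r",np.linalg.norm(d),"bar",(np.arctan2(d[1],d[0])-yaw-np.radians(150))%(2*np.pi))
rel(s,[B[0],B[1],p[2]])
n=sys.argv[1]
cv2.imwrite(f'pics/w{n}.png',capture('wrist'));cv2.imwrite(f'pics/s{n}.png',cv2.resize(capture('scene')[110:310,130:380],None,fx=3,fy=3))
E
python3 chk.py 7
```

```text
t 8.6 tcp [0.5099 0.0043 0.1133] toolx [ 0.005  0.007 -1.   ] y-yaw 74.75 j [ 0.48  0.35 -0.72  2.03  0.29  0.86  0.9 ] F [1.8 5.8 2.3] M [ 1.51 -0.52  0.03] g 0.099
r 0.16135824363800444 bar 1.0443622328347049
shift to [0.5113 0.0042 0.1133] [0.     0.0003 0.0014]
```

View pics/w7.png

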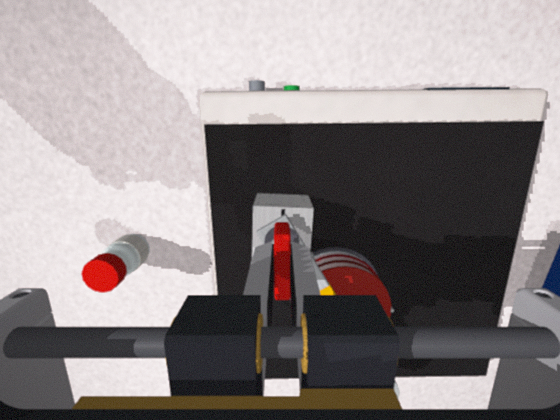

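The wing lines up with the boss's black end line at (283,211). Pushing down in stages.

{"fn": "send_rows", "kwargs": {"gripper": [0,0,0], "xyz": [[0.003,0,0.0005],[0.003,0,0.0005],[0.002,0,0.0005]], "twist": [[0.025,0,0],[0,0,0],[0,0,0]], "force": 45}}

```text
time: 9.07
ee_pos: [0.51, 0.0046, 0.105]
tcp_rot: [1.606, 1.563, 1.312]
wrist_force: [-2.7, 5.1, 5.7]
grip_width: 0.103
```

```bash
python3 chk.py 8
```

```text
t 9.07 tcp [0.51   0.0046 0.105 ] toolx [ 0.002  0.008 -1.   ] y-yaw 73.16 j [ 0.47  0.36 -0.71  2.03  0.3   0.85  0.87] F [-2.7  5.1  5.7] M [1.23 0.13 0.02] g 0.103
r 0.1611487271339284 bar 1.0426175568218259
shift to [0.5113 0.0042 0.105 ] [-0.     -0.      0.0014]
```

View pics/s8.png

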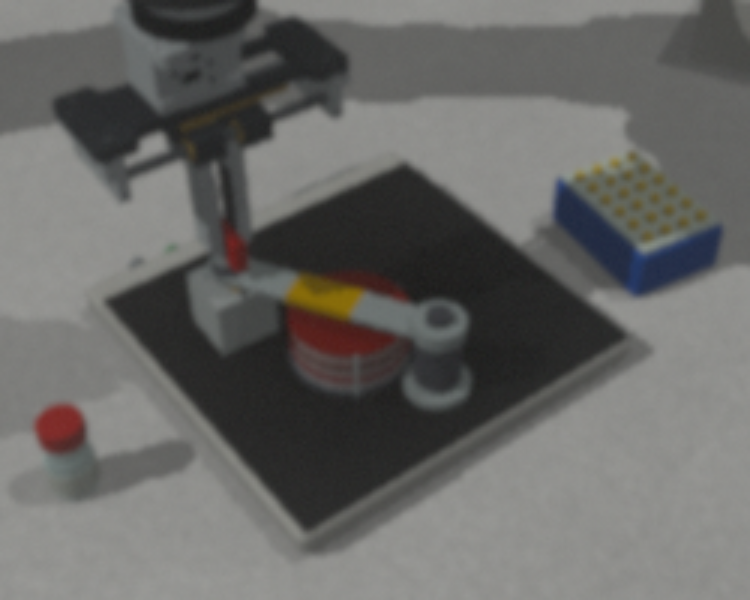

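8.3 mm down with only 5.7 N, which matches the spring alone, so the key is in the slot. Pushing the rest.

{"fn": "send_rows", "kwargs": {"gripper": [0,0,0], "xyz": [[0.003,0,0],[0.003,0,0],[0.0005,0,0]], "twist": [[0,0,0],[0,0,0],[0,0,0]]}}

```text
time: 9.55
ee_pos: [0.5098, 0.0055, 0.0988]
tcp_rot: [1.715, 1.562, 1.422]
wrist_force: [-1.4, 4.6, 8.8]
grip_width: 0.101
```

```bash
python3 chk.py 9
```

```text
t 9.55 tcp [0.5098 0.0055 0.0988] toolx [ 0.001  0.009 -1.   ] y-yaw 73.21 j [ 0.46  0.37 -0.7   2.04  0.31  0.84  0.86] F [-1.4  4.6  8.8] M [ 1.25  0.01 -0.06] g 0.101
r 0.16115386009035804 bar 1.0368792292854883
shift to [0.5113 0.0042 0.0988] [-0.     -0.0008  0.0018]
```

{"fn": "send_rows", "kwargs": {"gripper": [0,0,0,0], "xyz": [[0.0003,-0.0005,0],[0.0002,0,0],[0.0002,0,0],[0.0002,0,0]], "twist": [[0.175,0,0],[0.175,0,0],[0.175,0,0],[0.175,0,0]]}}

```text
time: 10.15
ee_pos: [0.5099, 0.0065, 0.0989]
tcp_rot: [2.439, 1.56, 1.427]
wrist_force: [-0.1, 5.7, 7.3]
grip_width: 0.1
```

```bash
python3 chk.py 10
```

```text
t 10.15 tcp [0.5099 0.0065 0.0989] toolx [ 0.002  0.011 -1.   ] y-yaw 32.01 j [ 0.34  0.34 -0.55  2.05  0.23  0.82  0.21] F [-0.1  5.7  7.3] M [ 1.3  -0.09  0.01] g 0.1
r 0.160765632208687 bar 1.0312072534311714
shift to [0.5113 0.0042 0.0989] [-0.     -0.      0.0027]
```

View pics/w10.png

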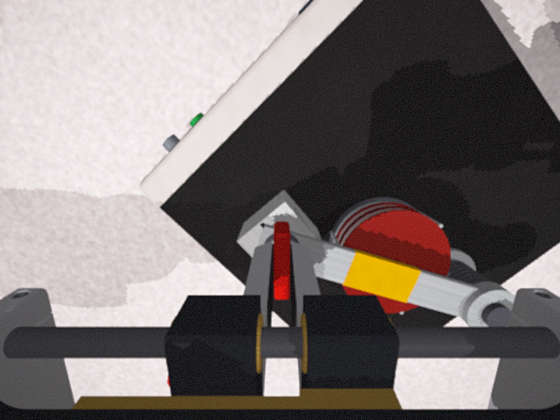

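{"fn": "send_rows", "kwargs": {"gripper": [0,0,0,0,0,0], "xyz": [[0.0002,0,0.001],[0.0002,0,0.0005],[0.0002,0,0.0005],[0.0002,0,0.0005],[0.0002,0,0.0005],[0,0,0]], "twist": [[0.17,0,0],[0.17,0,0],[0.17,0,0],[0.17,0,0],[0.165,0,0],[0,0,0]]}}

```text
time: 11.0
ee_pos: [0.5106, 0.0061, 0.0996]
tcp_rot: [-2.914, 1.558, 1.486]
wrist_force: [-0.7, 5.0, 6.9]
grip_width: 0.103
```

```bash
python3 chk.py 11
```

```text
t 11.0 tcp [0.5106 0.0061 0.0996] toolx [ 0.001  0.013 -1.   ] y-yaw -17.88 j [ 0.2   0.31 -0.38  2.05  0.14  0.8  -0.58] F [-0.7  5.   6.9] M [ 1.03  0.06 -0.  ] g 0.103
r 0.1602326373452706 bar 1.0348411070156462
shift to [0.5113 0.0042 0.0996] [-0.      0.0013  0.0015]
```

View pics/w11.png

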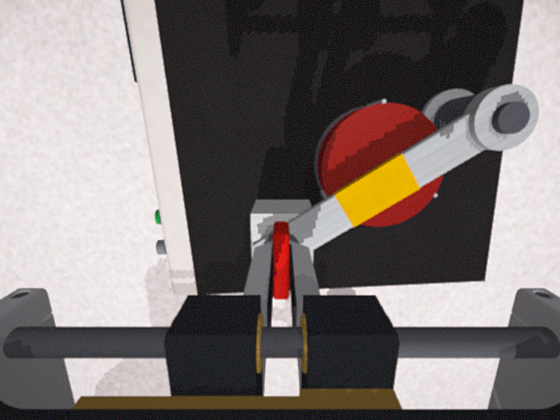

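The wing is square to the boss, a quarter turn from the slot. I'll ease up so the stud springs into the groove.

{"fn": "send_rows", "kwargs": {"gripper": [0,0,0], "xyz": [[-0.002,0.0005,0.0005],[-0.0015,0.0005,0.0005],[0,0,0]], "twist": [[0,0,0],[0,0,0],[0,0,0]]}}

```text
time: 11.48
ee_pos: [0.5106, 0.0056, 0.1034]
tcp_rot: [-2.809, 1.557, 1.595]
wrist_force: [2.3, 3.6, 1.0]
grip_width: 0.106
```

```bash
python3 chk.py 12
```

```text
t 11.47 tcp [0.5106 0.0056 0.1034] toolx [-0.     0.014 -1.   ] y-yaw -17.65 j [ 0.2   0.31 -0.38  2.05  0.14  0.81 -0.57] F [2.3 3.6 1. ] M [ 0.6  -0.71 -0.01] g 0.106
r 0.16027811952957208 bar 1.037497133580251
shift to [0.5113 0.0042 0.1034] [-0.      0.0011  0.0012]
```

Upward force fell from 6.9 N to 1.0 N at about 9.9 mm of travel, so the key is resting in the groove. Letting go.

{"fn": "send_rows", "kwargs": {"gripper": [0.5,0.5,0.5,0.5,0.5,0.5], "xyz": [[0,0,0],[0,0,0],[0,0,0],[0,0,0],[0,0,0],[0,0,0]], "twist": [[0,0,0],[0,0,0],[0,0,0],[0,0,0],[0,0,0],[0,0,0]]}}

```text
time: 12.32
ee_pos: [0.5091, 0.0037, 0.1025]
tcp_rot: [-2.533, 1.558, 1.869]
wrist_force: [-0.6, 0.5, 0.3]
grip_width: 0.502
```

```bash
python3 chk.py 13
```

```text
t 12.32 tcp [0.5091 0.0037 0.1025] toolx [-0.004  0.012 -1.   ] y-yaw -17.74 j [ 0.2   0.31 -0.38  2.05  0.14  0.81 -0.57] F [-0.6  0.5  0.3] M [-0.01 -0.05  0.01] g 0.502
r 0.1622570095782683 bar 1.0465235443294993
shift to [0.5113 0.0042 0.1025] [-0.      0.002  -0.0011]
```

View pics/w13.png

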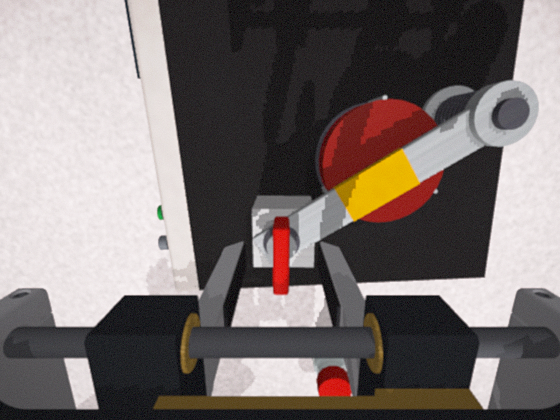

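View pics/s13.png

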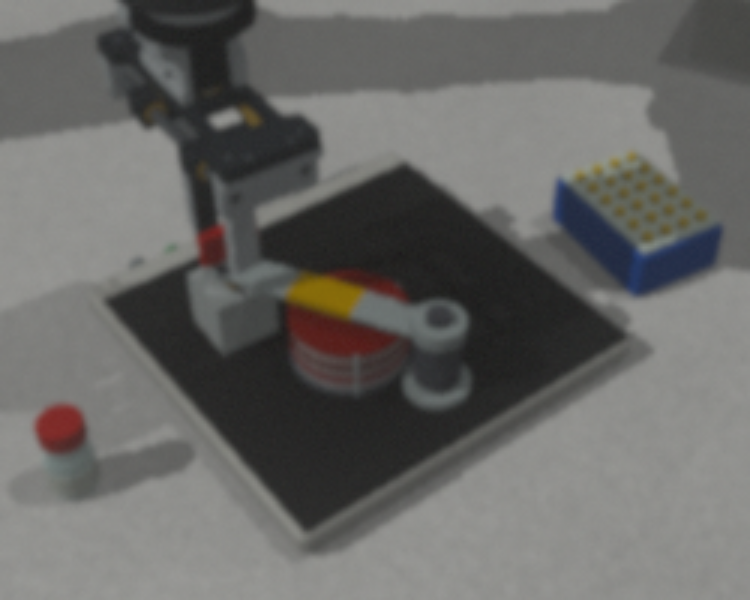

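The jaws are clear of the wing, which is at (282,255) in the wrist view, still square to the boss. The bar hasn't moved. I'll lift straight up and check.

{"fn": "send_rows", "kwargs": {"gripper": [0.5,0.5,0.5,0.5,0.5,0.5,0.5,0.5], "xyz": [[-0.01,0,0],[-0.03,0,0],[-0.04,0,0],[-0.05,0,0],[-0.04,0,0],[0,-0.02,-0.05],[0,-0.02,-0.05],[0,0,0]], "twist": [[0,0,0],[0,0,0],[0,0,0],[0,0,0],[0,0,0],[0,0,0],[0,0,0],[0,0,0]]}}

```text
time: 13.42
ee_pos: [0.5017, 0.1124, 0.2855]
tcp_rot: [-2.881, 1.557, 1.521]
wrist_force: [-0.8, -1.5, -0.9]
grip_width: 0.498
```

Run:
```python
from h import *
s=sensors.state();info(s)
cv2.imwrite('pics/w14.png',capture('wrist'));cv2.imwrite('pics/t14.png',cv2.resize(capture('top')[145:345,180:420],None,fx=3,fy=3))
im=capture('scene');cv2.imwrite('pics/s14.png',cv2.resize(im[110:310,130:380],None,fx=3,fy=3))
hsv=cv2.cvtColor(im,cv2.COLOR_BGR2HSV)
m=(((hsv[...,0]<8)|(hsv[...,0]>172))&(hsv[...,1]>130)&(hsv[...,2]>60)).astype(np.uint8)
n,l,st,ce=cv2.connectedComponentsWithStats(m)
for i in range(1,n):
    if st[i,4]>20: print(st[i],ce[i])
for h in (.107,.109,.111,.119):print(h,proj("scene",[*B,h]))
```

```text
t 13.43 tcp [0.5017 0.1124 0.2855] toolx [ 0.001  0.014 -1.   ] y-yaw -17.78 j [ 0.11  0.12 -0.49  1.84  0.05  1.19 -0.7 ] F [-0.8 -1.5 -0.9] M [-0.05 -0.04 -0.03] g 0.498
[197 183  18  14 117] [205.37606838 188.87179487]
[241 200  23   9  80] [252.8875 203.325 ]
[226 213  35  15 301] [241.07973422 220.99335548]
[143 246  14  13 140] [149.4        251.68571429]
0.107 [205.51174361 191.4474286 ]
0.109 [205.42512084 190.72193003]
0.111 [205.33822495 189.99414401]
0.119 [204.98788426 187.05990781]
```

View pics/s14.png

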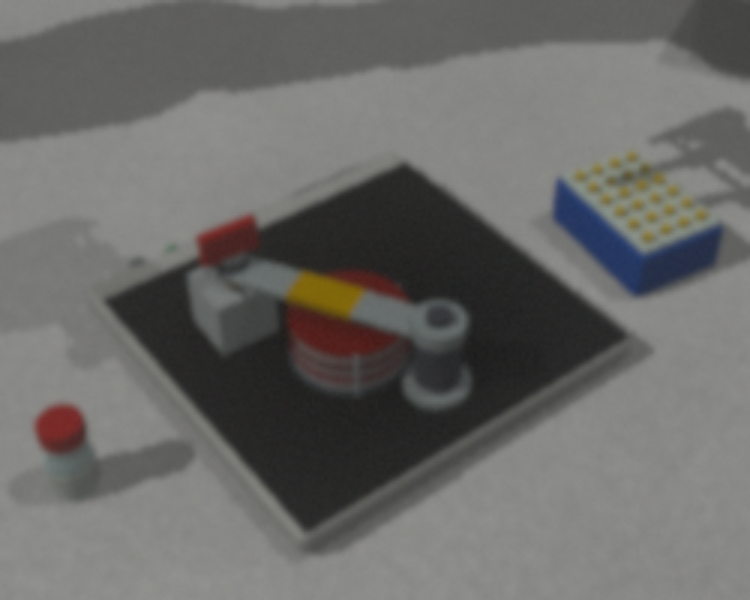

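View pics/w14.png

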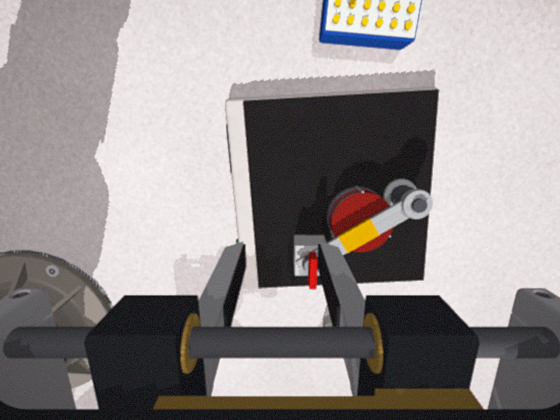

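View pics/t14.png

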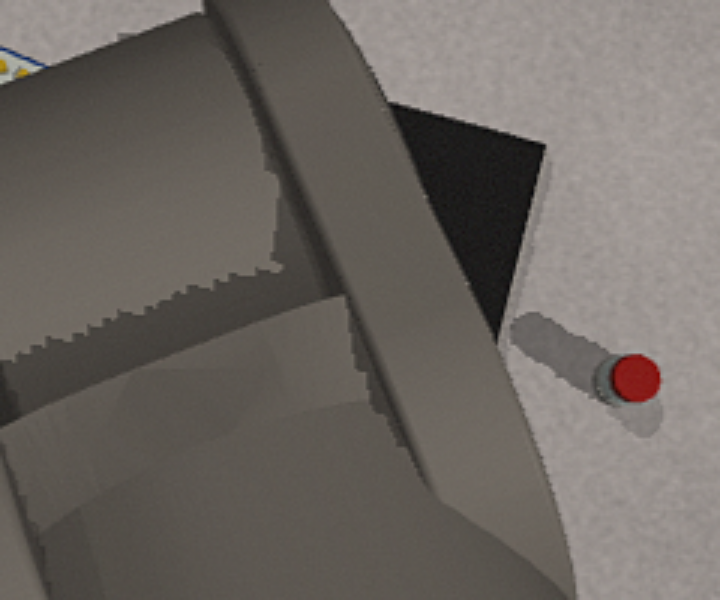

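Bar and loose items are in place with the gripper away. The scene centroid reads the wing a little high, so I'll check its depth by the edges.

Run:
```python
from h import *
im=capture('scene');z=8
out=cv2.resize(im[165:235,180:260],None,fx=z,fy=z,interpolation=cv2.INTER_CUBIC)
a=np.radians(72.5);d=np.array([np.cos(a),np.sin(a)])*.022
for dep,c in((.010,(0,255,0)),(0,(255,255,0))):
    for zz in(.132-dep,.106-dep):
        q=[proj("scene",[*(B+k*d),zz]) for k in(-1,1)];print(dep,zz,np.round(q,1).tolist())
        p=[tuple(((v-[180,165]+.5)*z).astype(int).tolist()) for v in q];cv2.line(out,p[0],p[1],c,1)
cv2.imwrite('pics/z15.png',out)
# control: same on initial picture
i0=cv2.imread('pics/scene0.png');o=cv2.resize(i0[140:190,235:295],None,fx=10,fy=10,interpolation=cv2.INTER_CUBIC)
a=np.radians(111);d=np.array([np.cos(a),np.sin(a)])*.022;W=np.array([.551,.1605])
for zz in(.132,.106):
    p=[tuple(((proj("scene",[*(W+k*d),zz])-[235,140]+.5)*10).astype(int).tolist()) for k in(-1,1)];cv2.line(o,p[0],p[1],(0,255,0),1)
cv2.imwrite('pics/z0.png',o)
```

```text
0.01 0.12200000000000001 [[195.4, 189.8], [214.1, 182.2]]
0.01 0.096 [[196.7, 199.3], [215.0, 191.6]]
0 0.132 [[194.9, 186.1], [213.7, 178.4]]
0 0.106 [[196.2, 195.7], [214.7, 188.0]]
```

View pics/z15.png

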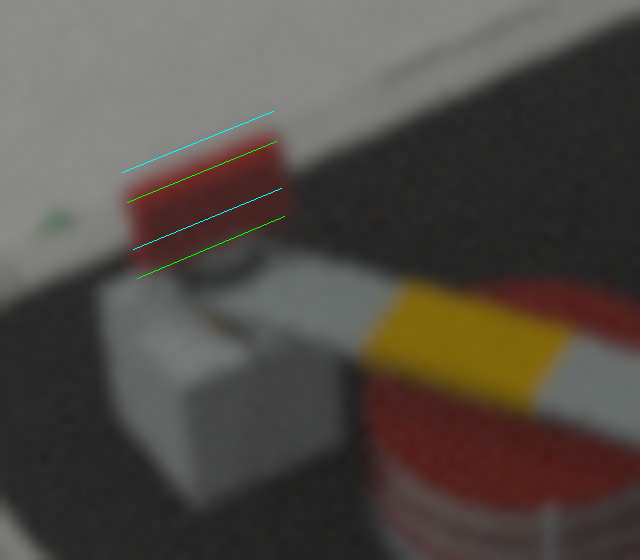

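View pics/z0.png

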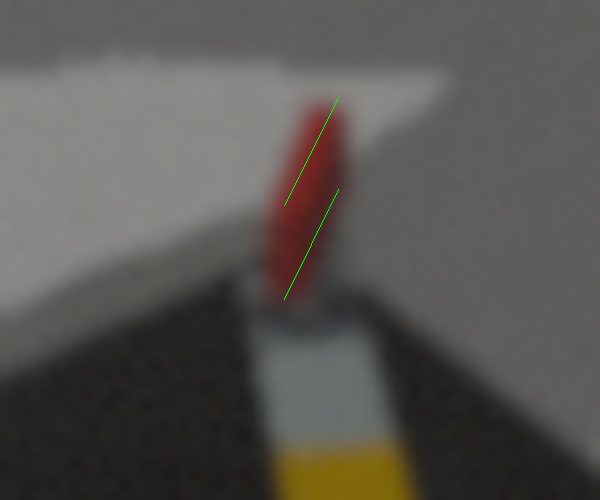

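```bash
python3 -c "
from h import *
info(sensors.state());print(arm.hand_in())"
```

```text
t 13.62 tcp [0.5024 0.1074 0.2845] toolx [-0.001  0.012 -1.   ] y-yaw -18.17 j [ 0.12  0.12 -0.48  1.84  0.05  1.19 -0.7 ] F [ 1.2 -0.5 -0.8] M [-0.05 -0.08  0.  ] g 0.5
the job is handed in; nothing more can be done
None
```

The bar is over the boss with the stud locked in its groove, and the job was handed in at about 13.6 s of the 51 s allowed. `hand_in` gave no verdict.

**What I did:** I found the wing, boss and slot (about -17° in world yaw) in the top and wrist pictures. I gripped the wing and swung the bar to about 1.04 rad. I then turned the key in line with the slot, pushed it in about 14.5 mm (8.8 N), turned it a quarter turn, and let it spring up. Then I let go and backed off.

**Last checks:**
- **Lock:** When I eased up, the force fell from 6.9 N to 1.0 N at about 9.9 mm in, as it would with the key against the groove. After I let go, the bar stayed over the boss with the wing square to it.
- **Loose items:** The vial's position in the scene view is unchanged, and the plates and tip rack look unmoved and upright. The arm is about 28 cm up and touching nothing.
- **One disagreement:** In the scene view, the centre of the wing's red area came out about 6 mm higher than expected for a locked stud. The wing's lower edge matched a depth of roughly 8–10 mm, so I put this down to the visible thickness of the wing's top. I did not tug the bar to test the lock.

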